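# Step the plate reader's dish changer to its empty nest and load a dish

## Task

Load the single culture dish lying on the bench into the plate reader. Step the six-place turntable round with its thumb lever, one full click at a time (press until you feel the stop, not hard, then let it spring back), until the one empty nest stands in the open gap at the front; do not step past it and do not turn the table by hand. Then lower the dish gently, right way up, fully home into that nest, let go, and leave the beaker, the stacked pair of dishes and the tape roll where they are.

Things in the scene. Friction and masses are not known exactly. Their poses are not given: they have to be found in the camera images.
- reader: White round plate-reader base, 240 mm across, 56 mm high, fixed to the bench; origin at the middle of its underside, on the turntable's axis, z up; its front, with the loading gap and the lever, faces its own -x. Over the turntable lies a clear C-shaped guard plate on posts, open at the front (see gap).
- gap (a point): Point on the level of the guard's top (99.5 mm up), over the loading place, 70 mm in front of the turntable's axis. The guard (233 mm across, 3.5 mm thick) is open here from 50 mm left to 50 mm right, from the front edge back to 8 mm behind the turntable's axis. Only here can a dish be loaded.
- head (a point): Top centre of the reading head, a grey cylinder 52 mm across, 178 mm high, that hangs from a column at the back, over the place opposite the gap (140 mm behind it).
- nose (a point): Top centre of the grey nose at the right front of the base, 72 mm (reader's x) by 60 mm (y), 55 mm high, through a slot in whose front the thumb lever sticks out. The lever's shaft lies along the reader's y, 12 mm below this point and 4 mm behind it.
- carousel (a joint): Turntable angle, rad, growing anticlockwise from above; 0: empty nest exactly in the gap. Six places 1.047 apart, each with a detent; it starts 2, 3 or 4 places before 0 (-2.09, -3.14, -4.19). A full lever stroke turns it one place anticlockwise: the ratchet drives it just over half way, the detent pulls it the rest in about 0.5 s. After a short stroke it drops back.
- turntable: Aluminium disc, 212 mm across, top face 66 mm above the bench, with six round nests (black raised rims, 62 mm inside, 67 mm outside, 4 mm high) centred 70 mm from its axis; the dishes in five of them stay there. Origin on the axis at bench level; it turns with the carousel joint.
- nest (a point): Centre of the empty nest's floor, 66 mm above the bench, turning with the turntable; the rim stands 4 mm above it. In the gap a gripper fits with its fingers in line with the reader's x axis: one outside the disc, one toward the hub (cap 2 mm above the nest floor).
- index_lever (a joint): Thumb lever angle, rad: 0 at rest (up), growing as the pad goes down; a spring brings it back. First 1 to 12 mm of free play at the pad (set by a hidden screw, different each time), then 4 to 9 N of resistance; the table clicks over about 1 mm before a firm stop (roughly 10 N more per mm), 23 to 35 mm below rest. Let it rise to below 0.05 before the next stroke.
- pad_top (a point): Middle of the top face of the black ridged thumb pad: 30 mm along the reader's x, 34 mm along its y, 6 mm thick, 65 mm in front of the lever's shaft. At rest about 65 mm above the bench, tilted 0.24 rad with its front edge up; level at about half stroke. Pressed straight down from above.
- thumb_pad: Lever arm with the thumb pad (see pad_top), light plastic and steel; more than 20 N on it bends it. Origin on the lever's shaft.
- dish: The single loose, closed culture dish to load: a flat disc 58 mm across, 15 mm high, about 30 g, lying flat on the bench to the right of the reader. Origin at the centre of its underside, z up.
- beaker: Small empty glass beaker, 55 mm across, 71 mm high, standing between the dish and the reader; origin at the centre of its foot. Leave it alone.
- dish_pair: Two culture dishes stacked, 59 mm across, 30 mm high together, to the right of the dish to load; origin at the centre of the underside. Leave it alone.
- tape: Roll of tape lying flat, 98 mm across, 25 mm high, farthest right of the loose things; origin at the centre of its underside. Leave it alone.
Mind the look-alikes: they are no part of the job. Of the things like the dish, leave any that is black; of the rest the smaller one is meant.

How it is judged:
By the outcome, as a careful person would: the job done as asked, in the order asked, and still so for the second after the job is handed in, with the robot touching nothing.
It also fails if it takes over 72 s, if anything falls off the work surface, if the arm or the gripper's body presses on something with over 40 N, if the wrist force passes 120 N, or if a joint passes its speed limit or range.

## Robot

A 6-joint arm with a two-finger parallel gripper is mounted at the origin on a cart in front of the work surface, level with it; the furniture and walls round the work are solid. World frame = base frame: x ahead of the robot, y to its left, z up, the work surface at z = 0. Lengths are in mm, angles in rad, forces in N, time in s.
With the tool pointing down it reaches from about 350 to 775 mm from the base axis. Payload 7.3 kg.
Tool frame: the origin (TCP) lies at the centre of the arm's flange, where the gripper is bolted on; the fingertips stand 178 mm ahead of it and the grasp point (between the pads) lies 159 mm ahead of it; z points along the fingers, y is the direction in which the jaws open and shut (so a half turn about z gives the same grasp; the last joint's range is limited). The gripper opens to 92 mm and grips with 3 to 60 N. Pads are 19 mm wide; open, the fingers measure 130 mm over their backs; the gripper's body (75 mm by 190 mm) begins 47 mm behind the grasp point.
Start: joints at [1.146, 0.342, 1.524, -0, 1.275, -0.146], TCP at [144.459, 504.737, 404.741] pointing down, gripper open.
Joint ranges: [-2.53, 2.53], [-0.77, 2.02], [0.04, 2.7], [-1, 4.14], [0.28, 2.66], [-3.11, 3.11]. Speed limits (rad/s): [2.57, 2.57, 3.14, 3.14, 3.14, 3.14].

## Interface

Orientations are given as [roll, pitch, yaw] about the fixed x, y, z axes, in that order (R = Rz(yaw) Ry(pitch) Rx(roll)).
In Python, from plant import get_obs, capture, close_job gives the robot as it stands. The module is installed in compiled form; this text tells all that it offers.
- The arm moves only by the shell command python3 -m pendant 'ROWS'. ROWS is JSON, a list of rows, each a list of 3 entries, a list of its own where there are three numbers: the shift along the tool's x, y, z in m, then the turn, a rotation vector about the tool's x, y, z in rad, then the finger opening in m, from 0 to 0.0918. In form: [[[tx, ty, tz], [wx, wy, wz], fingers], ...]. A call has 1 to 10 rows; each row is the pose to reach, as a shift and turn from the pose commanded when the call began, along the tool's axes at that moment; what a row does not reach only later rows make up. A row lasts 1/12 s, in which the tool goes at most 41.7 mm and 7.16 degrees, less where a joint would pass 70% of its speed; a pose out of reach is approached as far as the arm can. A call with a gripper value outside its range is refused whole. The fingers move at their own pace and stop on an object; the grip force is fixed at half the most. Time passes only in rows, so rows that repeat a pose let the fingers close. It gives the time, the measured TCP pose, the force and the opening at its end, in the units of the state.
- get_obs(): the state, without advancing time (a new reading comes with each control period).
- capture(name): name is "scene" or "top"; returns a dict with "color" (420x560x3 uint8, red, green, blue), "mtx" (3x3 intrinsics, pixels), "dist" ([k1, k2, p1, p2, k3] as OpenCV has them; the pictures are not rectified), "rvec" (rotation vector, rad) and "tvec" (3), from world to camera coordinates, as OpenCV has them. Camera axes: x right, y down, z forward; pixel columns grow to the right and rows downward; lengths in mm; the calibration is good to about 2 mm. A picture is of the moment at which its call begins. There is no depth.
- close_job(): hands the job in, once; it reports no verdict.
The state is a dict: "time": time; "joint_positions": joint angles; "dq": joint speeds; "tau": joint torques, N m; "tool_pos": TCP position; "tcp_rot": TCP orientation; "contact_force": force on the tool from outside, world axes, zero at the start; "moment": the same for the moment, N m; "grip_width": finger opening in mm.
Only numpy, scipy, OpenCV 4.12 (cv2) and the standard library are available. Lean on these libraries where they do the work, as an engineer would, in place of code of your own. Each camera call takes 0.05 s, during which the arm holds its last target. There are 200 camera calls.

## Working session

There is one attempt and no reset: what is moved stays moved. The work goes in short steps, Python scripts to look and compute and a shell command to move; the robot and the scene stay as the last step left them, time stands still between calls to the robot, and variables do not carry over. Pictures are saved under pics/ and viewed, about 8 in all and at most 12, crops included, and the job is handed in when it is done.

```bash
mkdir -p pics
cat > h.py <<'E'
import numpy as np, cv2
from plant import get_obs, capture
def snap(n,f):
    c=capture(n); cv2.imwrite('pics/'+f,c['color'][:,:,::-1]); return c
def ray(c,u,v):
    p=cv2.undistortPoints(np.array([[[u,v]]],float),np.array(c['mtx'],float),np.array(c['dist'],float))[0,0]
    R=cv2.Rodrigues(np.array(c['rvec'],float))[0]; t=np.array(c['tvec'],float).ravel()
    return -R.T@t, R.T@np.array([p[0],p[1],1])
def onz(c,u,v,z):
    o,d=ray(c,u,v); return o+d*(z-o[2])/d[2]
def proj(c,P):
    return cv2.projectPoints(np.array(P,float).reshape(-1,1,3),np.array(c['rvec'],float),np.array(c['tvec'],float),np.array(c['mtx'],float),np.array(c['dist'],float))[0].reshape(-1,2)
E
python3 - <<'E'
from h import *
import pickle
for n in("scene","top"):
    c=snap(n,n+'1.png'); pickle.dump(c,open(n+'1.pkl','wb')); o,d=ray(c,280,210); print(n,o.round(),d.round(2),onz(c,280,210,0).round())
print(get_obs())
E
```

```text
scene [  14. -693. 1087.] [ 0.42  0.56 -0.72] [647. 154.   0.]
top [ 190.   48. 1697.] [ 0.22 -0.   -0.98] [567.  43.   0.]
{'time': 0.1, 'joint_positions': array([ 1.14599910e+00,  3.42668564e-01,  1.52489573e+00, -7.51533204e-06,
        1.27539729e+00, -1.46010223e-01]), 'dq': array([-5.03065280e-05, -1.28428488e-03, -1.51232469e-03, -9.60906733e-04,
       -5.99523394e-04, -3.67076891e-04]), 'tau': array([ 2.18625049e-03, -4.31997335e+01, -2.44697535e+01,  7.19484687e-02,
        5.25684643e-02, -1.06722459e-04]), 'tool_pos': array([144.41369074, 504.63320535, 404.11522975]), 'tcp_rot': array([-3.14023724e+00, -1.92058189e-04,  2.86280771e+00]), 'contact_force': array([ 0.68424683, -0.62140982, -1.05612693]), 'moment': array([ 3.32285532e-02,  6.33170239e-05, -2.44206214e-02]), 'grip_width': 92.18302894121688}
```

View pics/scene1.png

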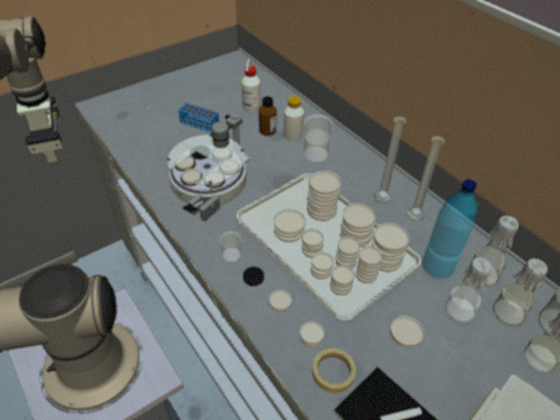

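View pics/top1.png

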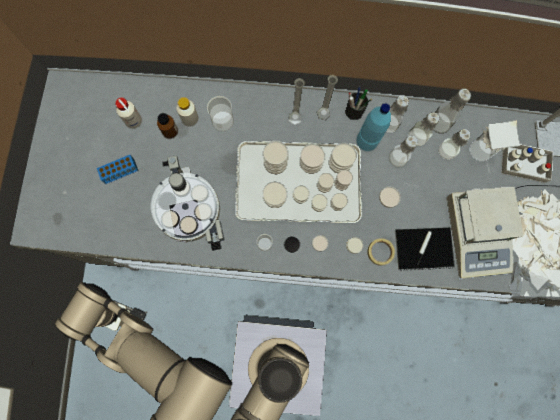

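The scene view shows the reader at about (207,168), the beaker at (231,247), a black dish at (253,276), a single dish at (280,300), the pair at (312,334) and the tape at (334,370). The top view shows the reader at (186,204), head (177,181), lever pad (216,242), beaker (265,242), black dish (292,244), single dish (320,243), pair (355,245), tape (381,251) and a larger dish at (390,197).

Things that could be taken for the dish, in the top view: black dish (292,244), pair (355,245), larger dish (390,197) and the tray dishes. By the description I choose (320,243). I'll check that in a crop.

Run:
```python
from h import *
import pickle
c=pickle.load(open('top1.pkl','rb')); s=pickle.load(open('scene1.pkl','rb'))
a=c['color'][150:260,140:410,::-1]
b=s['color'][120:350,140:345,::-1]
A=cv2.resize(a,(800,326),interpolation=cv2.INTER_CUBIC)
a2=cv2.resize(c['color'][150:255,145:235,::-1],(360,274*420//274),interpolation=cv2.INTER_CUBIC)
cv2.imwrite('pics/crop1.png',A)
B=np.zeros((460,800,3),np.uint8); B[:420,:360]=a2; B[:,370:370+410]=cv2.resize(b,(410,460),interpolation=cv2.INTER_CUBIC)
cv2.imwrite('pics/crop2.png',B)
g=cv2.cvtColor(c['color'],cv2.COLOR_RGB2HSV)
m=((g[:,:,2]>150)&(g[:,:,1]>25)&(g[:,:,0]<30)).astype(np.uint8)
n,l,st,ce=cv2.connectedComponentsWithStats(m)
for i in range(1,n):
    x,y,w,h,ar=st[i]
    if ar>60 and y<300 and 140<x<410:
        P=onz(c,x+(w-1)/2,y+(h-1)/2,15); k=np.linalg.norm(onz(c,x,y+h/2,15)-onz(c,x+w,y+h/2,15)); print(st[i],P.round(),round(k), round(np.linalg.norm(onz(c,x,y,15)-onz(c,x,y+h,15))))
```

```text
[177  97  14  19 133] [944. 456.  15.] 55 81
[264 142  23  24 411] [781.  81.  15.] 87 96
[301 145  23  25 421] [780. -60.  15.] 87 100
[332 144  24  25 400] [ 796. -180.   15.] 92 100
[337 169  15  16 180] [ 715. -186.   15.] 57 63
[319 174  15  14 166] [ 693. -119.   15.] 56 55
[264 182  22  24 398] [624.  69.  15.] 82 92
[293 186  14  16  76] [633. -24.  15.] 52 61
[380 187  20  20 293] [ 654. -362.   15.] 76 77
[332 194  15  14 156] [ 620. -173.   15.] 56 54
[181 217  15  16 185] [478. 374.  15.] 55 60
[313 236  14  15 169] [ 455. -112.   15.] 51 55
[369 238  26  27 174] [ 446. -340.   15.] 96 99
```

View pics/crop1.png

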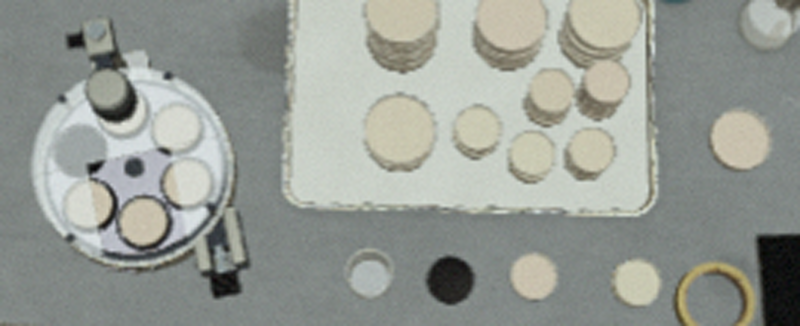

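View pics/crop2.png

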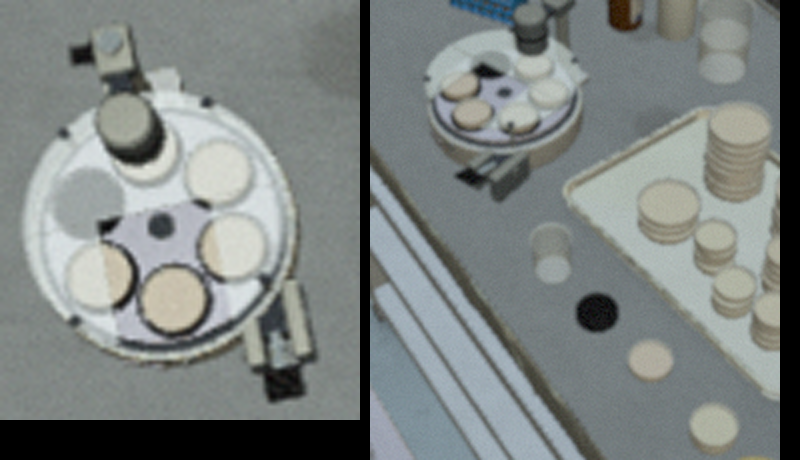

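The crops confirm the choice: single dish at top (320,243), with the pair at (355,245) showing a stacked edge. The empty nest is the grey place at the left rear, at crop2 (88,203). It is two places before the front going anticlockwise, so two clicks should do it. The front place is now at crop2 (173,298), hub (161,225), pad (285,384).

Run:
```python
from h import *
import pickle
c=pickle.load(open('top1.pkl','rb')); s=pickle.load(open('scene1.pkl','rb'))
T=lambda u,v:(145+u/4-.4,150+v/4-.4)
S=lambda u,v:(140+(u-370)/2-.25,120+v/2-.25)
def tri(p,q):
    a,d=ray(c,*p); b,e=ray(s,*q); M=np.c_[d,-e]; k=np.linalg.lstsq(M,b-a,rcond=None)[0]
    P=a+d*k[0];Q=b+e*k[1]; return ((P+Q)/2).round(1), np.linalg.norm(P-Q).round(1)
pts=dict(hub=((161,225),(505,93),68),front=((173,298),(472,113),82),head=((127,113),(530,12),178),pad=((285,384),(468,176),65),nestR=((234,246),(518,118),82),nestL=((100,275),(460,85),82))
for k,(p,q,z) in pts.items(): print(k,onz(c,*T(*p),z).round(1),onz(s,*S(*q),z).round(1),tri(T(*p),S(*q)))
g=(533/2.963+140-.3,276/2.963+150-.3)
print('dish',onz(c,*g,15).round(1),onz(s,*S(650,358),15).round(1))
# mask centroids for the dish in both
for cc,(u,v) in((c,(320,243)),(s,(280,300))):
    h=cv2.cvtColor(cc['color'],cv2.COLOR_RGB2HSV); w=h[v-16:v+17,u-16:u+17]; m=((w[:,:,2]>150)&(w[:,:,1]>25)&(w[:,:,0]<30)).astype(np.uint8)
    n,l,st,ce=cv2.connectedComponentsWithStats(m); i=1+np.argmax(st[1:,4]); print(st[i],ce[i]+[u-16,v-16],onz(cc,*(ce[i]+[u-16,v-16]),14).round(1))
```

```text
hub [535.2 384.2  68. ] [532.8 381.7  68. ] (array([535.2, 385.2,  64.6]), np.float64(1.4))
front [467.6 362.   82. ] [462.5 355.3  82. ] (array([467.8, 364.1,  73.3]), np.float64(2.8))
head [606.  403.7 178. ] [600.8 406.  178. ] (array([603. , 404.3, 179.1]), np.float64(5.6))
pad [403.4 256.5  65. ] [401.1 258.3  65. ] (array([401.9, 256.7,  66.4]), np.float64(2.7))
nestR [519.3 313.9  82. ] [513.2 306.9  82. ] (array([519.7, 316. ,  72.5]), np.float64(3.4))
nestL [482.  429.6  82. ] [478.3 422.3  82. ] (array([483. , 431.8,  73.3]), np.float64(1.3))
dish [ 455.2 -111.8   15. ] [ 454.7 -112.1   15. ]
[  9   9  14  15 169] [319.50887574 242.90532544] [ 455.2 -111.6   14. ]
[ 9 22 11  3 12] [278.33333333 307.33333333] [ 437.3 -130.3   14. ]
```

Measured values, checked against the sizes given:
- **Hub:** (535,384). Hub to front place and hub to head both come out at about 70 mm, so the axis is consistent. Reader yaw is about 0.288.
- **Pad top:** (402.5,257,65).
- **Dish:** (455,-112).

I'll go above the pad with the fingers closed and the jaw axis along the reader's y.

```bash
cat >> h.py <<'E'
from scipy.spatial.transform import Rotation as Ro
def go(x,y,z,yaw):
    "shift (mm) and turn for a target TCP pose, tool down"
    o=get_obs(); R=Ro.from_euler('xyz',o['tcp_rot']); G=Ro.from_euler('xyz',[np.pi,0,yaw])
    print('shift',R.inv().apply(np.array([x,y,z])-o['tool_pos']).round(1),'turn',(R.inv()*G).as_rotvec().round(3),'F',o['contact_force'].round(1),'t',round(o['time'],2))
E
python3 -c "
from h import *
go(402.5,257,300,np.pi+.288)"
python3 -m pendant '[[[-0.316,-0.167,0.05],[0,0,-0.567],0],[[-0.316,-0.167,0.05],[0,0,-0.567],0],[[-0.316,-0.167,0.05],[0,0,-0.567],0],[[-0.316,-0.167,0.05],[0,0,-0.567],0],[[-0.316,-0.167,0.05],[0,0,-0.567],0],[[-0.316,-0.167,0.05],[0,0,-0.567],0],[[-0.316,-0.167,0.05],[0,0,-0.567],0],[[-0.316,-0.167,0.05],[0,0,-0.567],0],[[-0.316,-0.167,0.05],[0,0,-0.567],0],[[-0.316,-0.167,0.05],[0,0,-0.567],0]]'
python3 -c "
from h import *
go(402.5,257,258,np.pi+.288)"
```

```text
shift [-316.3 -166.9  104.3] turn [-0.001 -0.001 -0.567] F [ 0.7 -0.6 -1.1] t 0.1
time: 0.93
tool_pos: [405.3, 253.8, 353.7]
tcp_rot: [-3.14, -0.0, -2.857]
contact_force: [-0.1, -0.2, -0.5]
grip_width: 29.9
shift [ 1.8  4.1 95.7] turn [-0.002 -0.    -0.004] F [-0.1 -0.2 -0.5] t 0.93
```

```bash
python3 -m pendant '[[[0,0.001,0.045],[0,0,0],0],[[0,0.001,0.06],[0,0,0],0],[[0,0.001,0.075],[0,0,0],0],[[0,0.001,0.085],[0,0,0],0],[[0,0.001,0.085],[0,0,0],0],[[0,0.001,0.085],[0,0,0],0]]'
python3 - <<'E'
from h import *
go(402.5,257,258,np.pi+.288)
c=snap('top','t2.png'); s=snap('scene','s2.png')
B=np.zeros((420,800,3),np.uint8)
B[:,:395]=cv2.resize(c['color'][165:270,165:264,::-1],(395,420),interpolation=cv2.INTER_CUBIC)
B[:,400:795]=cv2.resize(s['color'][130:235,155:254,::-1],(395,420),interpolation=cv2.INTER_CUBIC)
o=get_obs(); t=o['tool_pos']-[0,0,178]
for im,q,of,x0 in((B,proj(c,[t,[402.5,257,65]]),(165,165),0),(B,proj(s,[t,[402.5,257,65]]),(155,130),400)):
    for k,(u,v) in enumerate(q): cv2.circle(B,(int((u-of[0]+.5)*4+x0),int((v-of[1]+.5)*4)),3,(0,0,255) if k==0 else (0,255,0),-1)
cv2.imwrite('pics/c2.png',B)
E
```

```text
time: 1.43
tool_pos: [401.8, 258.4, 269.4]
tcp_rot: [-3.142, -0.001, -2.853]
contact_force: [0.4, 0.2, -0.4]
grip_width: 0.4
shift [-0.3 -1.5 11.4] turn [-0.    -0.001  0.   ] F [ 0.4  0.2 -0.4] t 1.43
```

View pics/c2.png

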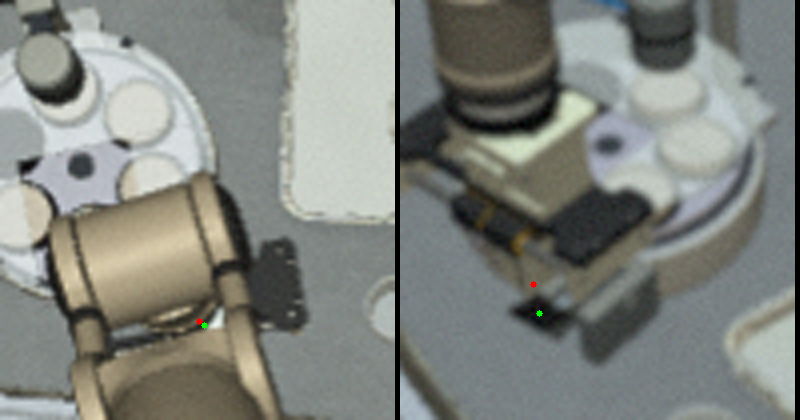

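The scene half shows the pad target (green, at (540,313)) in the middle of the black pad, with the fingertips 24 mm above it. I'll descend and press in small steps, watching the force.

```bash
python3 -m pendant '[[[0,-0.0015,0.010],[0,0,0],0],[[0,-0.0015,0.019],[0,0,0],0],[[0,-0.0015,0.019],[0,0,0],0]]'; python3 -m pendant '[[[0,0,0.004],[0,0,0],0],[[0,0,0.008],[0,0,0],0],[[0,0,0.008],[0,0,0],0]]';python3 -m pendant '[[[0,0,0.004],[0,0,0],0],[[0,0,0.008],[0,0,0],0],[[0,0,0.008],[0,0,0],0]]'; python3 -m pendant '[[[0,0,0.003],[0,0,0],0],[[0,0,0.003],[0,0,0],0]]'
```

```text
time: 1.78
tool_pos: [402.0, 256.7, 249.9]
tcp_rot: [-3.141, -0.001, -2.853]
contact_force: [-1.0, 0.3, -0.0]
grip_width: 0.4
time: 2.03
tool_pos: [402.4, 256.8, 242.4]
tcp_rot: [3.141, -0.0, -2.853]
contact_force: [0.7, 0.3, 1.3]
grip_width: 0.6
time: 2.28
tool_pos: [402.1, 256.7, 234.3]
tcp_rot: [3.141, -0.001, -2.853]
contact_force: [-1.8, 0.3, 4.4]
grip_width: 0.2
time: 2.45
tool_pos: [402.2, 256.7, 231.5]
tcp_rot: [3.142, -0.001, -2.853]
contact_force: [-2.3, -0.8, 4.7]
grip_width: 0.3
```

```bash
python3 -m pendant '[[[0,0,0.002],[0,0,0],0],[[0,0,0.004],[0,0,0],0],[[0,0,0.006],[0,0,0],0],[[0,0,0.006],[0,0,0],0]]' | egrep 'pos|force'; for i in 1; do python3 -m pendant '[[[0,0,0.001],[0,0,0],0],[[0,0,0.002],[0,0,0],0],[[0,0,0.002],[0,0,0],0]]' | egrep 'pos|force'; done; python3 -m pendant '[[[0,0,0.001],[0,0,0],0],[[0,0,0.0015],[0,0,0],0],[[0,0,0.0015],[0,0,0],0]]' | egrep 'pos|force'
```

```text
tool_pos: [402.1, 256.7, 225.5]
contact_force: [-3.3, -0.2, 4.8]
tool_pos: [402.3, 256.7, 223.7]
contact_force: [-4.1, -0.8, 4.1]
tool_pos: [402.3, 256.7, 222.3]
contact_force: [-3.6, -0.6, 5.7]
```

```bash
python3 -m pendant '[[[0,0,0.001],[0,0,0],0],[[0,0,0.001],[0,0,0],0]]' | egrep 'pos|force'; python3 -m pendant '[[[0,0,0.001],[0,0,0],0],[[0,0,0.001],[0,0,0],0]]' | egrep 'pos|force'; python3 -m pendant '[[[0,0,0.0005],[0,0,0],0],[[0,0,0.0005],[0,0,0],0]]' | egrep 'pos|force'
```

```text
tool_pos: [402.3, 256.7, 221.3]
contact_force: [-2.9, -1.0, 5.6]
tool_pos: [402.3, 256.7, 220.3]
contact_force: [-4.0, -0.7, 4.3]
tool_pos: [402.3, 256.7, 219.7]
contact_force: [-2.4, -1.4, 3.4]
```

```bash
python3 -m pendant '[[[0,0,0.0005],[0,0,0],0],[[0,0,0.001],[0,0,0],0]]' | egrep 'pos|force'
```

```text
tool_pos: [402.4, 256.7, 218.7]
contact_force: [-2.9, -0.2, 4.2]
```

```bash
python3 -m pendant '[[[0,0,0.001],[0,0,0],0],[[0,0,0.001],[0,0,0],0]]' | egrep 'pos|force'
```

```text
tool_pos: [402.4, 256.8, 217.8]
contact_force: [-4.4, -1.3, 7.9]
```

```bash
python3 -m pendant '[[[0,0,0.001],[0,0,0],0],[[0,0,0.001],[0,0,0],0]]' | egrep 'pos|force'
```

```text
tool_pos: [402.4, 256.8, 217.1]
contact_force: [-4.7, -0.9, 10.5]
```

```bash
python3 -m pendant '[[[0,0,0.0007],[0,0,0],0],[[0,0,0.0007],[0,0,0],0]]' | egrep 'pos|force'
```

```text
tool_pos: [402.4, 256.8, 216.7]
contact_force: [-5.7, -1.9, 13.1]
```

The force climbs steeply to 13 N, so this is the stop. I'll release and look.

```bash
python3 -m pendant '[[[0,0,-0.010],[0,0,0],0],[[0,0,-0.020],[0,0,0],0],[[0,0,-0.030],[0,0,0],0],[[0,0,-0.036],[0,0,0],0],[[0,0,-0.036],[0,0,0],0],[[0,0,-0.036],[0,0,0],0],[[0,0,-0.036],[0,0,0],0]]'
python3 - <<'E'
from h import *
c=snap('top','t3.png'); s=snap('scene','s3.png')
B=np.zeros((420,800,3),np.uint8)
B[:,:395]=cv2.resize(c['color'][165:270,135:234,::-1],(395,420),interpolation=cv2.INTER_CUBIC)
B[:,400:795]=cv2.resize(s['color'][130:235,155:254,::-1],(395,420),interpolation=cv2.INTER_CUBIC)
cv2.imwrite('pics/c3.png',B)
E
```

```text
time: 5.03
tool_pos: [402.4, 256.7, 251.5]
tcp_rot: [-3.142, -0.0, -2.853]
contact_force: [1.1, -0.0, -0.1]
grip_width: -0.1
```

View pics/c3.png

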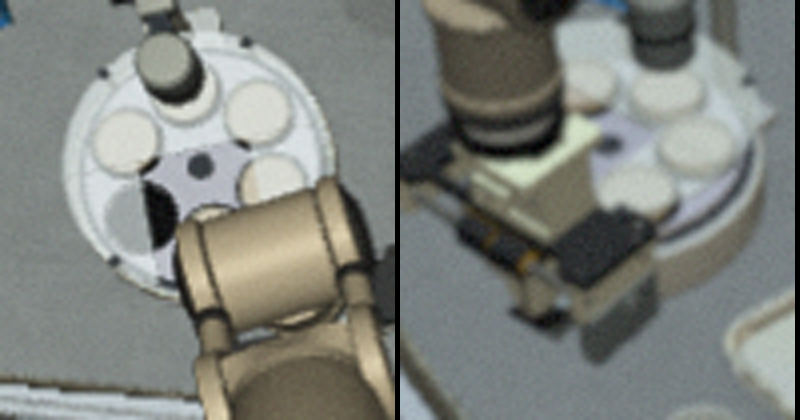

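The table clicked exactly one place: the empty nest is now at the left front, at (140,215) in the top half. One more identical stroke is needed.

```bash
python3 -m pendant '[[[0,0,0.006],[0,0,0],0],[[0,0,0.012],[0,0,0],0],[[0,0,0.017],[0,0,0],0],[[0,0,0.021],[0,0,0],0],[[0,0,0.025],[0,0,0],0],[[0,0,0.028],[0,0,0],0],[[0,0,0.030],[0,0,0],0],[[0,0,0.032],[0,0,0],0],[[0,0,0.033],[0,0,0],0]]'; python3 -m pendant '[[[0,0,0.001],[0,0,0],0],[[0,0,0.002],[0,0,0],0],[[0,0,0.002],[0,0,0],0]]' | egrep 'pos|force'; python3 -m pendant '[[[0,0,0.0005],[0,0,0],0],[[0,0,0.001],[0,0,0],0],[[0,0,0.001],[0,0,0],0]]' | egrep 'pos|force'
```

```text
time: 5.88
tool_pos: [401.7, 256.5, 218.1]
tcp_rot: [-3.141, -0.003, -2.853]
contact_force: [-4.1, -1.3, 4.8]
grip_width: 0.6
tool_pos: [401.7, 256.5, 216.8]
contact_force: [-6.6, -2.8, 10.2]
tool_pos: [401.7, 256.5, 216.2]
contact_force: [-7.9, -2.2, 13.7]
```

```bash
python3 -m pendant '[[[0,0,-0.010],[0,0,0],0],[[0,0,-0.020],[0,0,0],0],[[0,0,-0.036],[0,0,0],0],[[0,0,-0.070],[0,0,0],0.08],[[0,0,-0.105],[0,0,0],0.09],[[0,0,-0.12],[0,0,0],0.09],[[0,0,-0.12],[0,0,0],0.09]]'
python3 -c "
from h import *
print(get_obs()['joint_positions'].round(2)); go(455,-112,300,-1.28);go(455,-112,300,1.86)"
```

```text
time: 6.97
tool_pos: [403.5, 257.2, 339.3]
tcp_rot: [3.141, 0.008, -2.853]
contact_force: [0.3, 0.6, 0.3]
grip_width: 22.3
[ 0.41  0.32  1.75  0.    1.06 -1.45]
shift [  55.9 -368.7   38.5] turn [-0.005  0.007 -1.573] F [0.3 0.6 0.3] t 6.97
shift [  55.9 -368.7   38.5] turn [0.007 0.005 1.57 ] F [0.3 0.6 0.3] t 6.97
```

```bash
python3 -m pendant '[[[0.056,-0.369,0.03],[0,0,1.57],0.09],[[0.056,-0.369,0.03],[0,0,1.57],0.09],[[0.056,-0.369,0.03],[0,0,1.57],0.09],[[0.056,-0.369,0.03],[0,0,1.57],0.09],[[0.056,-0.369,0.03],[0,0,1.57],0.09],[[0.056,-0.369,0.03],[0,0,1.57],0.09],[[0.056,-0.369,0.03],[0,0,1.57],0.09],[[0.056,-0.369,0.03],[0,0,1.57],0.09],[[0.056,-0.369,0.03],[0,0,1.57],0.09],[[0.056,-0.369,0.03],[0,0,1.57],0.09]]'
python3 -c "
from h import *
go(455,-112,230,1.86)"
```

```text
time: 7.8
tool_pos: [454.3, -119.1, 304.3]
tcp_rot: [-3.141, 0.002, 2.168]
contact_force: [0.4, -0.3, 0.5]
grip_width: 87.8
shift [ 5.6  4.6 74.3] turn [-0.001  0.002  0.308] F [ 0.4 -0.3  0.5] t 7.8
```

```bash
python3 -m pendant '[[[0,0,0],[0,0,0.308],0.09],[[0,0,0],[0,0,0.308],0.09],[[0,0,0],[0,0,0.308],0.09],[[0,0,0],[0,0,0.308],0.09],[[0,0,0],[0,0,0.308],0.09]]'
python3 - <<'E'
from h import *
go(455,-112,235,1.86)
c=snap('top','t4.png'); s=snap('scene','s4.png')
B=np.zeros((420,800,3),np.uint8)
B[:,:395]=cv2.resize(c['color'][165:270,135:234,::-1],(395,420),interpolation=cv2.INTER_CUBIC)
B[:,400:795]=cv2.resize(s['color'][225:330,225:324,::-1],(395,420),interpolation=cv2.INTER_CUBIC)
t=get_obs()['tool_pos']; q=proj(s,[[t[0],t[1],15],[455,-112,15]])
for k,(u,v) in enumerate(q): cv2.circle(B,(int((u-225+.5)*4+400),int((v-225+.5)*4)),3,(0,0,255) if k==0 else (0,255,0),-1)
cv2.imwrite('pics/c4.png',B)
E
```

```text
time: 8.22
tool_pos: [453.5, -113.0, 305.0]
tcp_rot: [-3.141, -0.001, 1.874]
contact_force: [0.4, -0.3, 0.3]
grip_width: 90.2
shift [ 0.4  1.8 69.9] turn [-0.001 -0.001  0.014] F [ 0.4 -0.3  0.3] t 8.22
```

View pics/c4.png

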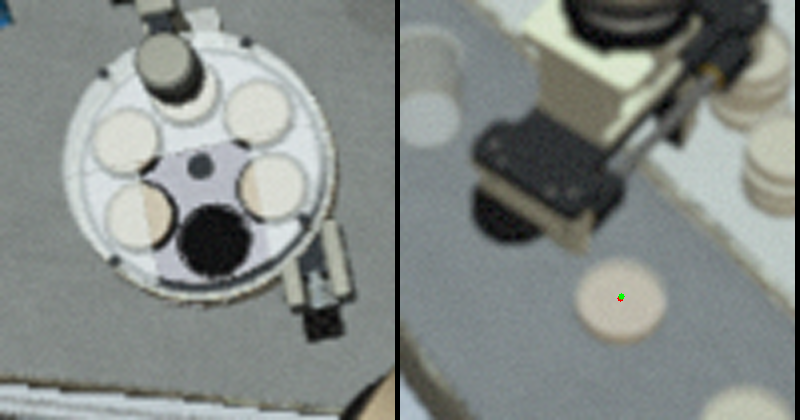

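The table half shows the empty (black) nest standing in the gap at (215,241), so the stepping is done. In the scene half the gripper is centred over the chosen dish at (620,297). I'll descend with the tips 6 mm above the bench so they clear the nest rim later.

```bash
python3 -m pendant '[[[0,0.0018,0.030],[0,0,0.014],0.09],[[0,0.0018,0.060],[0,0,0.014],0.09],[[0,0.0018,0.085],[0,0,0.014],0.09],[[0,0.0018,0.105],[0,0,0.014],0.09],[[0,0.0018,0.118],[0,0,0.014],0.09],[[0,0.0018,0.121],[0,0,0.014],0.09],[[0,0.0018,0.121],[0,0,0.014],0.09],[[0,0.0018,0.121],[0,0,0.014],0.09]]'
python3 - <<'E'
from h import *
go(455,-112,184,1.86)
im=cv2.imread('pics/t4.png'); c=capture('top')
w=im[210:243,172:206]; g=w.max(2); m=(g<60).astype(np.uint8)
n,l,st,ce=cv2.connectedComponentsWithStats(m); i=1+np.argmax(st[1:,4]); u,v=ce[i]+[172,210]
x,y,ww,hh,_=st[i]; print(st[i],u,v,onz(c,u,v,68).round(1),'bbox',onz(c,172+x+(ww-1)/2,210+y+(hh-1)/2,68).round(1),'pred',(np.array([535,384])-70*np.array([np.cos(.288),np.sin(.288)])).round(1))
E
```

```text
time: 8.98
tool_pos: [455.6, -112.5, 185.4]
tcp_rot: [3.141, 0.0, 1.858]
contact_force: [0.4, 0.1, 0.2]
grip_width: 90.3
shift [ 0.6 -0.5  1.4] turn [ 0.001  0.    -0.002] F [0.4 0.1 0.2] t 8.98
[  8   7  18  17 228] 188.25877192982455 224.8859649122807 [467.4 362.9  68. ] bbox [467. 362.  68.] pred [467.9 364.1]
```

```bash
python3 -m pendant '[[[0,0,0.001],[0,0,0],0.04],[[0,0,0.001],[0,0,0],0.04],[[0,0,0.001],[0,0,0],0.04],[[0,0,0.001],[0,0,0],0.04],[[0,0,0.001],[0,0,0],0.04],[[0,0,0.001],[0,0,0],0.04],[[0,0,0.001],[0,0,0],0.04],[[0,0,0.001],[0,0,0],0.04]]'; python3 -m pendant '[[[0,0,-0.02],[0,0,0],0.04],[[0,0,-0.05],[0,0,0],0.04],[[0,0,-0.09],[0,0,0],0.04],[[0,0,-0.12],[0,0,0],0.04],[[0,0,-0.14],[0,0,0],0.04],[[0,0,-0.14],[0,0,0],0.04],[[0,0,-0.14],[0,0,0],0.04]]'
python3 -c "
from h import *
go(467.5,363.2,325,1.859)"
```

```text
time: 9.7
tool_pos: [455.4, -112.4, 184.2]
tcp_rot: [3.141, 0.0, 1.858]
contact_force: [-0.2, 0.2, 2.9]
grip_width: 57.2
time: 10.28
tool_pos: [455.4, -112.4, 324.7]
tcp_rot: [3.14, 0.001, 1.858]
contact_force: [-0.9, -0.7, -0.5]
grip_width: 56.9
shift [452.7 146.3  -0.7] turn [ 0.002  0.001 -0.001] F [-0.9 -0.7 -0.5] t 10.28
```

```bash
python3 -m pendant '[[[0.030,0.0097,0],[0,0,0],0.04],[[0.065,0.021,0],[0,0,0],0.04],[[0.1,0.0323,0],[0,0,0],0.04],[[0.135,0.0436,0],[0,0,0],0.04],[[0.17,0.0549,0],[0,0,0],0.04],[[0.205,0.0662,0],[0,0,0],0.04],[[0.24,0.0775,0],[0,0,0],0.04],[[0.275,0.0888,0],[0,0,0],0.04],[[0.31,0.1,0],[0,0,0],0.04],[[0.34,0.11,0],[0,0,0],0.04]]'; python3 -m pendant '[[[0.030,0.0097,0],[0,0,0],0.04],[[0.06,0.0194,0],[0,0,0],0.04],[[0.085,0.0275,0],[0,0,0],0.04],[[0.105,0.034,0],[0,0,0],0.04],[[0.112,0.0362,0],[0,0,0],0.04],[[0.1127,0.0364,0],[0,0,0],0.04],[[0.1127,0.0364,0],[0,0,0],0.04],[[0.1127,0.0364,0],[0,0,0],0.04]]'
python3 -c "
from h import *
go(467.5,363.2,325,1.859)"
```

```text
time: 11.12
tool_pos: [463.8, 247.0, 321.9]
tcp_rot: [-3.138, -0.0, 1.859]
contact_force: [-0.2, -0.4, -0.6]
grip_width: 56.7
time: 11.78
tool_pos: [467.6, 362.1, 323.2]
tcp_rot: [-3.14, 0.001, 1.857]
contact_force: [0.3, -0.6, -0.2]
grip_width: 57.0
shift [ 1.1  0.2 -1.8] turn [-0.002  0.001 -0.002] F [ 0.3 -0.6 -0.2] t 11.78
```

```bash
python3 -m pendant '[[[0.001,0,0.020],[0,0,0],0.04],[[0.001,0,0.040],[0,0,0],0.04],[[0.001,0,0.052],[0,0,0],0.04],[[0.001,0,0.058],[0,0,0],0.04],[[0.001,0,0.058],[0,0,0],0.04],[[0.001,0,0.058],[0,0,0],0.04]]'
python3 - <<'E'
from h import *
go(467.5,363.2,265,1.859)
s=snap('scene','s5.png'); c=snap('top','t5.png')
x0,y0=165,145
B=np.zeros((480,800,3),np.uint8)
B[:,:480]=cv2.resize(s['color'][y0:y0+60,x0:x0+60,::-1],(480,480),interpolation=cv2.INTER_CUBIC)
B[:320,490:790]=cv2.resize(c['color'][180:260,150:225,::-1],(300,320),interpolation=cv2.INTER_CUBIC)
t=get_obs()['tool_pos']; zb=t[2]-184; a=np.linspace(0,2*np.pi,40)
def ring(p,z,r,col):
    for u,v in proj(s,np.c_[p[0]+r*np.cos(a),p[1]+r*np.sin(a),0*a+z]): cv2.circle(B,(int((u-x0+.5)*8),int((v-y0+.5)*8)),1,col,-1)
ring(t,zb,29,(0,0,255)); ring(t,zb+15,29,(0,0,255)); ring((467.5,363.2),70,33.5,(0,255,0))
cv2.imwrite('pics/c5.png',B)
E
```

```text
time: 12.28
tool_pos: [467.7, 363.6, 266.5]
tcp_rot: [3.141, -0.0, 1.857]
contact_force: [-0.8, 0.4, -0.7]
grip_width: 57.2
shift [-0.3 -0.3  1.5] turn [ 0.    -0.    -0.002] F [-0.8  0.4 -0.7] t 12.28
```

View pics/c5.png

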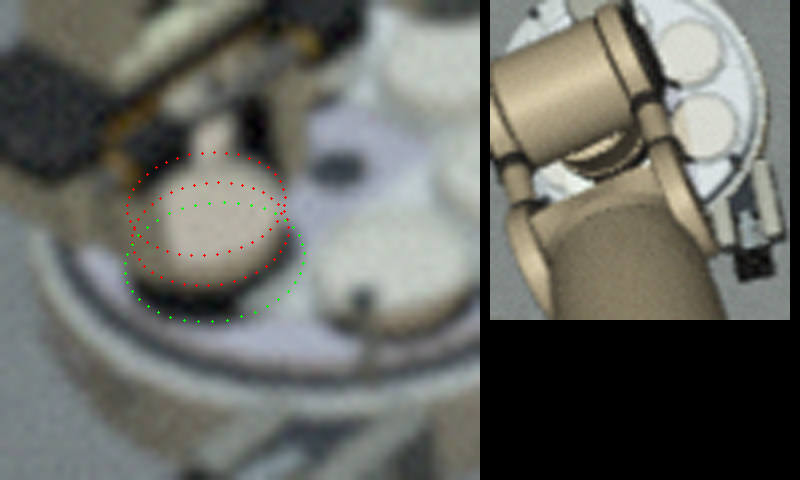

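The dish matches its predicted outline (red), and the black nest edge matches the predicted rim (green) to within about 1 mm. I'll lower gently.

```bash
python3 -m pendant '[[[0,0,0.004],[0,0,0],0.04],[[0,0,0.008],[0,0,0],0.04],[[0,0,0.01],[0,0,0],0.04],[[0,0,0.01],[0,0,0],0.04]]'; python3 -m pendant '[[[0,0,0.001],[0,0,0],0.04],[[0,0,0.0015],[0,0,0],0.04],[[0,0,0.0015],[0,0,0],0.04]]' | egrep 'pos|force';  python3 -m pendant '[[[0,0,0.001],[0,0,0],0.04],[[0,0,0.001],[0,0,0],0.04]]' | egrep 'pos|force'
```

```text
time: 12.72
tool_pos: [467.1, 364.1, 255.5]
tcp_rot: [-3.141, 0.0, 1.858]
contact_force: [0.0, 0.1, -0.6]
grip_width: 57.0
tool_pos: [467.3, 364.2, 254.5]
contact_force: [-0.3, -0.0, -0.2]
tool_pos: [467.3, 364.2, 253.5]
contact_force: [0.8, -0.3, -0.3]
```

```bash
python3 -m pendant '[[[0,0,0.001],[0,0,0],0.04],[[0,0,0.001],[0,0,0],0.04]]' | egrep 'pos|force'
```

```text
tool_pos: [467.3, 364.1, 252.4]
contact_force: [-0.4, 0.3, -0.1]
```

```bash
python3 -m pendant '[[[0,0,0.001],[0,0,0],0.04],[[0,0,0.001],[0,0,0],0.04]]' | egrep 'pos|force'
```

```text
tool_pos: [467.3, 364.1, 251.4]
contact_force: [-0.3, -0.1, -0.6]
```

```bash
python3 -m pendant '[[[0,0,0.0007],[0,0,0],0.04],[[0,0,0.0007],[0,0,0],0.04]]' | egrep 'pos|force'
```

```text
tool_pos: [467.3, 364.1, 250.7]
contact_force: [-0.1, 0.5, 0.0]
```

```bash
python3 -m pendant '[[[0,0,0.0005],[0,0,0],0.04],[[0,0,0.0005],[0,0,0],0.04]]' | egrep 'pos|force'
```

```text
tool_pos: [467.3, 364.2, 250.3]
contact_force: [-0.3, 0.1, -0.8]
```

```bash
python3 -m pendant '[[[0,0,0.0005],[0,0,0],0.04],[[0,0,0.0005],[0,0,0],0.04]]' | egrep 'pos|force'
```

```text
tool_pos: [467.3, 364.2, 250.2]
contact_force: [-0.8, -0.3, 3.0]
```

```bash
python3 -m pendant '[[[0,0,0.0004],[0,0,0],0.04],[[0,0,0.0004],[0,0,0],0.04]]' | egrep 'pos|force'
```

```text
tool_pos: [467.3, 364.2, 250.1]
contact_force: [-2.3, -0.9, 6.1]
```

Contact came at TCP 250.2, exactly the nest-floor height, so the dish is home. I'll relieve, release and lift.

```bash
python3 -m pendant '[[[0,0,-0.0006],[0,0,0],0.058],[[0,0,-0.0006],[0,0,0],0.062],[[0,0,-0.0006],[0,0,0],0.07],[[0,0,-0.0006],[0,0,0],0.072],[[0,0,-0.0006],[0,0,0],0.072],[[0,0,-0.0006],[0,0,0],0.072]]'; python3 -m pendant '[[[0,0,-0.01],[0,0,0],0.072],[[0,0,-0.025],[0,0,0],0.072],[[0,0,-0.05],[0,0,0],0.072],[[0,0,-0.085],[0,0,0],0.072],[[0,0,-0.12],[0,0,0],0.072],[[0.0,0,-0.14],[0,0,0],0.072],[[-0.04,0,-0.14],[0,0,0],0.072],[[-0.08,0,-0.14],[0,0,0],0.072],[[-0.12,0,-0.14],[0,0,0],0.072],[[-0.15,0,-0.14],[0,0,0],0.072]]'; python3 -m pendant '[[[-0.04,0,0],[0,0,0],0.072],[[-0.08,0,0],[0,0,0],0.072],[[-0.1,0,0],[0,0,0],0.072],[[-0.1,0,0],[0,0,0],0.072],[[-0.1,0,0],[0,0,0],0.072]]'
python3 - <<'E'
from h import *
s=snap('scene','s6.png'); c=snap('top','t6.png')
B=np.zeros((560,800,3),np.uint8)
B[:420,:395]=cv2.resize(c['color'][165:270,135:234,::-1],(395,420),interpolation=cv2.INTER_CUBIC)
B[:480,400:800]=cv2.resize(s['color'][130:250,150:250,::-1],(400,480),interpolation=cv2.INTER_CUBIC)
B[430:560,:390]=cv2.resize(c['color'][225:270,250:400,::-1],(390,117+13),interpolation=cv2.INTER_CUBIC)
cv2.imwrite('pics/c6.png',B)
E
```

```text
time: 14.63
tool_pos: [467.3, 364.2, 249.9]
tcp_rot: [-3.141, -0.0, 1.858]
contact_force: [0.6, -0.1, 0.8]
grip_width: 72.1
time: 15.47
tool_pos: [510.0, 217.9, 391.1]
tcp_rot: [3.14, 0.001, 1.858]
contact_force: [0.3, 0.4, 0.5]
grip_width: 72.1
time: 15.88
tool_pos: [538.2, 123.4, 390.6]
tcp_rot: [3.141, -0.0, 1.855]
contact_force: [-0.1, 1.4, 0.4]
grip_width: 71.8
```

View pics/c6.png

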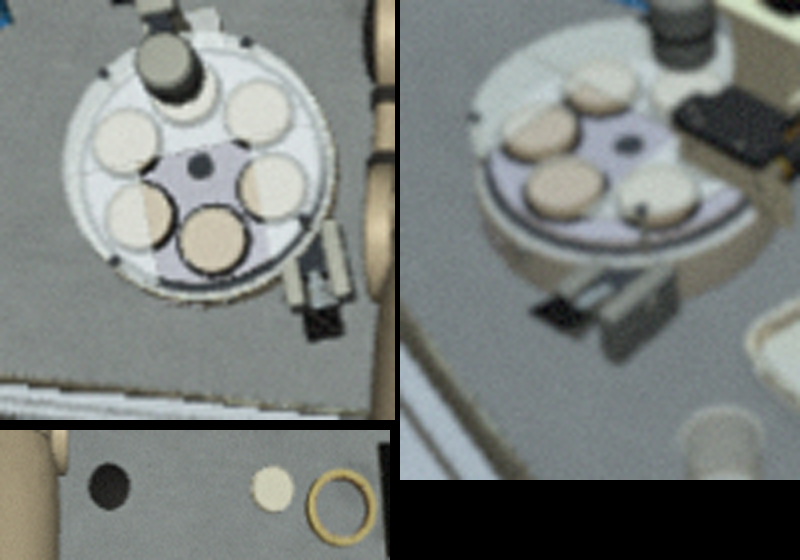

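The dish sits in the front nest at (213,239) with an even black rim around it. The lever is up, and the beaker, pair and tape are still in place. The arm is clear of everything, so I'll hand in.

```bash
python3 -c "
from plant import close_job
print(close_job())"
```

```text
the job is handed in; nothing more can be done
None
```

The dish is loaded: I stepped the turntable two full clicks with the lever, then set the dish in the empty nest and handed the job in at about 16 s of the 72 s allowed.

- **Stepping:** I pressed each stroke to the stop, reaching about 13–14 N vertically (about 16 N in total) against the 20 N limit, and then let the lever spring back fully. Pictures after each click showed the table move one place, and after the second the empty nest stood in the gap.
- **Placing:** The dish touched down at TCP height 250.2 mm, which is where the nest floor should be. No force showed as it passed the rim, and it rested at about 6 N before I let go.
- **Last checks:** The final pictures show the dish in the front nest with an even rim around it and the lever back up. The beaker, stacked pair and tape look unmoved, and the gripper was clear of everything.
- **Disagreement:** Early two-camera heights put the dish tops at about 73 mm, where I had assumed 82 mm. I never explained this, and the touchdown height did not depend on it. No check failed.

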